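Sort the ward thermometers into the tray

TASK

Get the thermometer tray ready for the ward round: put the blue, the green and the yellow capped digital thermometer each into the compartment of its own colour, lying flat on the compartment's floor with the display up and roughly centred. Lay them in, do not drop or throw them. Leave the red-capped thermometer and the two markers where they are.

Things in the scene. Friction and masses are not known exactly. Their poses are not given: they have to be found in the camera images.
- therm_blue: Digital thermometer: white stick, 130 mm long, 22 wide, 14 high, blue end cap 26 long, dark display on top, narrow probe, steel tip. Loose, 30 g. Origin: mid length and width, on its underside; x to the steel tip (x = +65), cap end at x = -65; z up, display side. Full section from x = -65 to 24, probe 12 wide or less beyond; centre of mass near x = -15. Belongs in the blue compartment.
- therm_green: Digital thermometer: white stick, 130 mm long, 22 wide, 14 high, green end cap 26 long, dark display on top, narrow probe, steel tip. Loose, 30 g. Origin: mid length and width, on its underside; x to the steel tip (x = +65), cap end at x = -65; z up, display side. Full section from x = -65 to 24, probe 12 wide or less beyond; centre of mass near x = -15. Belongs in the green compartment.
- therm_yellow: Digital thermometer: white stick, 130 mm long, 22 wide, 14 high, yellow end cap 26 long, dark display on top, narrow probe, steel tip. Loose, 30 g. Origin: mid length and width, on its underside; x to the steel tip (x = +65), cap end at x = -65; z up, display side. Full section from x = -65 to 24, probe 12 wide or less beyond; centre of mass near x = -15. Belongs in the yellow compartment.
- bay_blue: Blue open compartment, fixed in the white tray: outside 86 mm (x) by 163 mm (y), inside 78 by 155, walls 4 thick. Origin: centre of its underside, 5 mm above the desk; inner floor 4 mm above the origin, rim 14 mm above it. Long axis is its y; z up. Which place in the tray has which colour varies.
- bay_green: Green open compartment, fixed in the white tray: outside 86 mm (x) by 163 mm (y), inside 78 by 155, walls 4 thick. Origin: centre of its underside, 5 mm above the desk; inner floor 4 mm above the origin, rim 14 mm above it. Long axis is its y; z up. Which place in the tray has which colour varies.
- bay_yellow: Yellow open compartment, fixed in the white tray: outside 86 mm (x) by 163 mm (y), inside 78 by 155, walls 4 thick. Origin: centre of its underside, 5 mm above the desk; inner floor 4 mm above the origin, rim 14 mm above it. Long axis is its y; z up. Which place in the tray has which colour varies.
- therm_red: Digital thermometer: white stick, 130 mm long, 22 wide, 14 high, red end cap 26 long, dark display on top, narrow probe, steel tip. Loose, 30 g. Origin: mid length and width, on its underside; x to the steel tip (x = +65), cap end at x = -65; z up, display side. Full section from x = -65 to 24, probe 12 wide or less beyond; centre of mass near x = -15. Not for the tray: stays put.
- marker_blue: Whiteboard marker lying on the desk, a look-alike: round white barrel 130 mm long, 17 mm thick, with a blue cap and end plug, no display. Loose, about 22 g, does not roll. Origin: middle of its length, on its underside; x along its length towards the cap, z up. Stays where it is.
- marker_green: Whiteboard marker lying on the desk, a look-alike: round white barrel 130 mm long, 17 mm thick, with a green cap and end plug, no display. Loose, about 22 g, does not roll. Origin: middle of its length, on its underside; x along its length towards the cap, z up. Stays where it is.
- caddy: White instrument tray fixed to the desk, 276 mm (its x) by 178 mm (its y), walls 5 mm thick and 20 mm high (the rim is 20 mm above the desk). It holds the three coloured compartments side by side along its x, 88 mm apart, their axes parallel to its own. Origin: centre of its underside, z up.

How it is judged:
At the end, for the whole second after the job is handed in: Blue, green and yellow thermometers released, at rest, flat (0.12 rad, display up, under 5 mm off the floor) in the bay of their colour, middle within 32 mm across and 15 mm along of its centre; red thermometer and markers within 20 mm of their start (x of therm_blue in the frame of bay_blue between -0.032 and 0.032 m and y of therm_blue in the frame of bay_blue between -0.015 and 0.015 m and z of therm_blue in the frame of bay_blue below 0.009 m and angle between each of therm_blue, therm_green, therm_yellow's own z axis and vertical below 0.12 rad and linear speed of each of therm_blue, therm_green, therm_yellow below 0.02 m/s and x of therm_green in the frame of bay_green between -0.032 and 0.032 m and y of therm_green in the frame of bay_green between -0.015 and 0.015 m and z of therm_green in the frame of bay_green below 0.009 m and x of therm_yellow in the frame of bay_yellow between -0.032 and 0.032 m and y of therm_yellow in the frame of bay_yellow between -0.015 and 0.015 m and z of therm_yellow in the frame of bay_yellow below 0.009 m and distance of each of therm_red, marker_blue, marker_green from where it was at the start of the episode below 0.02 m); the robot touches nothing.
It fails at once if a thermometer is dropped or thrown (faster than 0.8 m/s with no finger on it, a fall of some 30 mm) ((linear speed of therm_blue above 0.8 m/s and contact force between the fingers and therm_blue below 0.05 N) or (linear speed of therm_green above 0.8 m/s and contact force between the fingers and therm_green below 0.05 N) or (linear speed of therm_yellow above 0.8 m/s and contact force between the fingers and therm_yellow below 0.05 N)).
It fails at once if the red thermometer or a marker is moved by more than 20 mm (distance of any of therm_red, marker_blue, marker_green from where it was at the start of the episode above 0.02 m).
It also fails if it takes over 80 s, if anything falls off the work surface, if the arm or the gripper's body presses on something with over 40 N, if the wrist force passes 120 N, or if a joint passes its speed limit or range.

ROBOT

A 6-joint arm with a two-finger parallel gripper is mounted at the origin on the work surface. World frame = base frame: x ahead of the robot, y to its left, z up, the work surface at z = 0. Lengths are in m, angles in rad, forces in N, time in s.
With the tool pointing down it reaches from about 0.25 to 0.725 m from the base axis. Payload 4 kg.
Tool frame: the origin (TCP) lies on the centre line of the jaws, within the pads' length; the fingertips stand ahead of it and the grasp point (between the pads) lies 3 mm ahead of it (bot.tcp_to_tips is the z of the fingertips in the tool frame, in m); z points along the fingers, y is the line along which they close (so a half turn about z gives the same grasp; the last joint's range is limited). The gripper opens to 85 mm and grips with 20 to 120 N. Pads are 22 mm wide; open, the fingers measure 114 mm over their backs; the gripper's body (76 mm by 85 mm) begins 54 mm behind the grasp point. The pads swing forward as they close: fully open they stand 13 mm farther back than shut.
Start: joints at [-1.347, 0.241, 0.005, 1.335, 0, 1.571], TCP at [0.111, -0.488, 0.227] pointing down, gripper open.
Joint ranges: [-2.72, 2.72], [-1.05, 1.87], [-1.09, 1.28], [-1.99, 2.15], [-1.42, 1.44], [-3.14, 3.14]. Speed limits (rad/s): [2.79, 2.79, 3.14, 3.14, 3.14, 3.14].

INTERFACE

Orientations are given as a unit quaternion [x, y, z, w].
In Python, from workcell import telemetry, camera, camera_params, ticket, boxes_of, cut_out, spot_point, bot gives the robot as it stands.
- The arm moves only by the shell command python3 -m creep 'ROWS'. ROWS is text: rows parted by semicolons, each of 5 numbers parted by spaces: the opening, from 0 (shut) to 1 (fully open), then the shift along the tool's x, y, z in units of 150 mm (1.0 is 150 mm), then the turn about the tool's z in units of 180 degrees (1.0 is 180 degrees). In form: claw x y z turn; .... A call has 1 to 12 rows; each row is the pose to reach, as a shift and turn from the pose commanded when the call began, along the tool's axes at that moment, turning the shorter way round; what a row does not reach only later rows make up. A row lasts 1/8 s, in which the tool goes at most 62.5 mm and 10.7 degrees, less where a joint would pass 70% of its speed; a pose out of reach is approached as far as the arm can. A call with a number of a shift or a turn outside -1 to 1 is refused whole. A call with a gripper value outside its range is refused whole. The fingers move at their own pace and stop on an object; the grip force is fixed at half the most. Time passes only in rows, so rows that repeat a pose let the fingers close. It gives the time, the measured TCP pose, the force, the opening and the grip force at its end, in the units of the state.
- telemetry.get_obs(): the state, without advancing time (a new reading comes with each control period).
- camera(name): name is "scene" or "top"; returns the picture (384x512x3 uint8, red, green, blue); there is no depth.
- camera_params(name): a dict with "camera_matrix" (3x3 intrinsics, pixels), "k1" (the pictures are not rectified: a ray, as slopes to the right and down, at radius r is drawn at 1 + k1 r^2 times it, then the intrinsics apply), "eye" and "attitude" of the camera in the world. Camera axes: x right, y down, z forward; pixel columns grow to the right and rows downward; lengths in m; the calibration is good to about 2 mm. A picture is of the moment at which its call begins. camera_params takes no time and is no camera call.
- ticket.job_done(): hands the job in; it is judged then, once.
Trained networks look in the newest picture that a camera, given by its name, has taken for a name from the list of things; names that differ only in an ending like _2 or _b are one class to them, and where a whole thing is asked for, a point or a joint stands for the part that bears it (a point fixed in the world has none). Each returns a list of dicts, best first, with "conf" (0 to 1); they miss things now and then, are a little off and sometimes report something else, mostly with a low value. They report only what shows in the picture. A call takes as long as a camera call.
- boxes_of(thing, camera): "at" ([x, y, z] in m, in world coordinates, good to about 4 mm: the middle of the surface that is visible of it).
- cut_out(thing, camera): "pixels" (384x512 bool, what is visible of it).
- spot_point(thing, camera): "at" ([x, y, z] in m, in world coordinates, good to about 4 mm: a listed point, or the origin of a listed thing).
The state is a dict: "clock": time; "joint_pos": joint angles; "joint_vel": joint speeds; "tau": joint torques, N m; "eef_pos": TCP position; "tool_rot": TCP orientation; "ft_force": force on the tool from outside, world axes, zero at the start; "ft_torque": the same for the moment, N m; "grip_width": finger opening in m; "grasp_force": force on a finger pad.
Only numpy, scipy, OpenCV 4.12 (cv2) and the standard library are available. Lean on these libraries where they do the work, as an engineer would, in place of code of your own. Each camera call takes 0.05 s, during which the arm holds its last target. There are 200 camera calls.

## Working session

There is one attempt and no reset: what is moved stays moved. The work goes in short steps, Python scripts to look and compute and a shell command to move; the robot and the scene stay as the last step left them, time stands still between calls to the robot, and variables do not carry over. Pictures are saved under pics/ and viewed, at most 14 in all, crops included, and the job is handed in when it is done.

```bash
mkdir -p pics; cat > h.py <<'E'
import numpy as np, cv2
from workcell import telemetry, camera, camera_params, ticket, boxes_of, cut_out, spot_point, bot
from scipy.spatial.transform import Rotation as R
def cam(n):
    p=camera_params(n); a=np.array(p["attitude"],float)
    M=a if a.shape==(3,3) else R.from_quat(a).as_matrix()
    return np.array(p["camera_matrix"]),p["k1"],np.array(p["eye"]),M
def world(n,px,z):
    K,k,e,M=cam(n); px=np.atleast_2d(np.array(px,float))
    s=(px-K[:2,2])/[K[0,0],K[1,1]]; u=s.copy()
    for _ in range(20): u=s/(1+k*(u**2).sum(1,keepdims=True))
    d=np.c_[u,np.ones(len(u))]@M.T
    return e+d*((z-e[2])/d[:,2:])
E
python3 - <<'E'
from h import *
for n in("top","scene"):
    print(n,camera_params(n)); cv2.imwrite(f"pics/{n}0.png",camera(n)[:,:,::-1])
camera("top")
for t in["therm_blue","therm_green","therm_yellow","therm_red","marker_blue","marker_green","bay_blue","bay_green","bay_yellow","caddy"]:
    b=spot_point(t,"top"); print(t,[(np.round(x["at"],3).tolist(),round(x["conf"],2)) for x in b[:2]])
    c=cut_out(t,"top")
    for x in c[:2]:
        v,u=np.nonzero(x["pixels"]); 
        if len(u)<5: continue
        w=world("top",np.c_[u,v],0.012 if t[0] in'tm' else .019)[:,:2]
        r=cv2.minAreaRect((w*1000).astype(np.float32)); print("   ",round(x["conf"],2),len(u),np.round(w.mean(0),3),[np.round(q,1) for q in r])
print(telemetry.get_obs()); print(bot.tcp_to_tips)
E
```

```text
top {'camera_matrix': array([[425.89523298,   0.        , 255.87446712],
       [  0.        , 425.89523298, 188.6538679 ],
       [  0.        ,   0.        ,   1.        ]]), 'k1': -0.02390484954641111, 'eye': array([0.35361769, 0.02807394, 0.88410882]), 'attitude': array([ 0.74121233, -0.66299604,  0.06926536, -0.07901163])}
scene {'camera_matrix': array([[419.69785618,   0.        , 249.33486322],
       [  0.        , 419.69785618, 195.62603358],
       [  0.        ,   0.        ,   1.        ]]), 'k1': -0.03813043032639236, 'eye': array([1.18272237, 0.25647061, 0.56816102]), 'attitude': array([ 0.53697964,  0.72421741, -0.34893068, -0.25575257])}
therm_blue [([0.641, -0.106, 0.002], 0.72), ([0.509, 0.24, 0.009], 0.19)]
    0.57 510 [ 0.63  -0.098] [array([ 639.3, -100. ]), array([ 22.7, 127.1]), np.float64(76.6)]
therm_green [([0.641, 0.014, -0.003], 0.95)]
    0.97 503 [0.629 0.016] [array([638.3,  17. ]), array([127.7,  23.4]), np.float64(7.6)]
therm_yellow [([0.655, -0.219, 0.004], 0.7)]
    0.71 538 [ 0.641 -0.219] [array([ 651.4, -217.8]), array([127.5,  23.5]), np.float6
[... 967 characters left out ...]
: 1.15, 'joint_pos': array([-1.34697769e+00,  2.40600680e-01,  4.97051716e-03,  1.33520961e+00,
        2.82846655e-05,  1.57078530e+00]), 'joint_vel': array([-0.00043209,  0.00050824,  0.00046047, -0.00181007, -0.00026968,
        0.00014104]), 'tau': array([ 9.38146259e-04, -3.72219014e+01,  2.52695811e+01,  1.35586364e-03,
        6.88174987e-05, -2.36804858e-06]), 'eef_pos': array([ 0.11098157, -0.48750803,  0.22719485]), 'tool_rot': array([ 9.93744069e-01,  1.11681355e-01,  1.16278213e-05, -2.31685388e-05]), 'ft_force': array([ 0.13913779,  0.35542635, -0.07540604]), 'ft_torque': array([-0.05864017,  0.03661746,  0.01888009]), 'grasp_force': 0.0, 'grip_width': 0.08574674743005843}
0.022
```

View pics/top0.png

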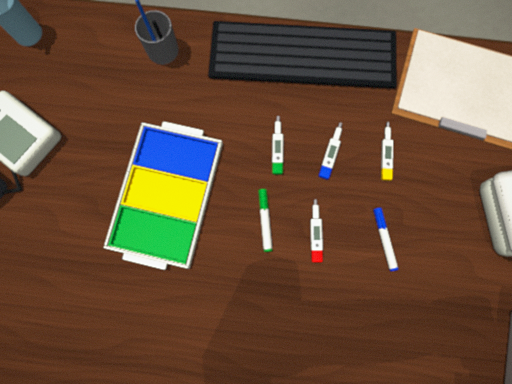

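View pics/scene0.png

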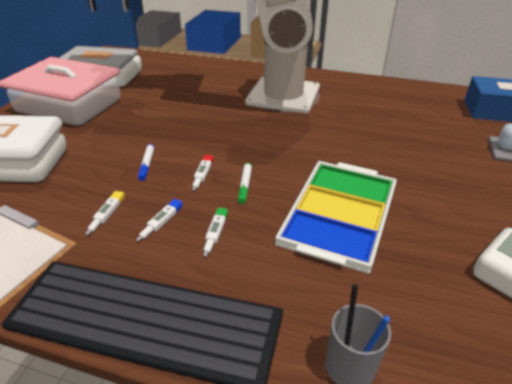

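The top view shows the yellow thermometer at about (388,152), blue (331,152), green (278,145), all tip up (+x). The tray bays are blue (175,155), yellow (165,193) and green (152,235). The networks agree with the picture, and the 127 x 23 and 165 x 87 mm rectangles match the given sizes.

```bash
cat > go.py <<'E'
import sys; from h import *
o=telemetry.get_obs(); M=R.from_quat(o["tool_rot"]).as_matrix(); p=o["eef_pos"]
yaw=np.degrees(np.arctan2(M[1,0],M[0,0]))
print("t %.2f"%o["clock"],"p",np.round(p,4),"yaw %.1f"%yaw,"q",np.round(o["joint_pos"],2),"w %.4f f %.1f"%(o["grip_width"],o["grasp_force"]),"F",np.round(o["ft_force"],1))
if len(sys.argv)>1:
    g=np.array(sys.argv[1:5],float); d=M.T@(g[:3]-p)/.15
    print("shift",np.round(d,3),"turn %.4f"%(-((g[3]-yaw+180)%360-180)/180))
E
python3 go.py .637 -.2187 .10 2.5
```

```text
t 1.15 p [ 0.111  -0.4875  0.2272] yaw 12.8 q [-1.35  0.24  0.    1.34  0.    1.57] w 0.0857 f 0.0 F [ 0.1  0.4 -0.1]
shift [ 3.817 -0.969  0.848] turn 0.0574
```

```bash
python3 -m creep '0.6 0.4 -0.1 0 0; 0.6 0.8 -0.2 0 0; 0.6 1 -0.25 0 0'; python3 -m creep '0.6 0.4 -0.1 0 0; 0.6 0.8 -0.2 0 0; 0.6 1 -0.25 0 0';python3 -m creep '0.6 0.4 -0.1 0 0; 0.6 0.8 -0.2 0 0; 0.6 1 -0.25 0 0; 0.6 1 -0.25 0 0; 0.6 1 -0.25 0 0.057; 0.6 1 -0.25 0 0.057'; python3 go.py .637 -.2187 .10 2.5
```

```text
clock: 1.52
eef_pos: [0.2509, -0.4164, 0.2273]
tool_rot: [0.994, 0.113, 0.0, -0.0]
ft_force: [0.6, -0.0, -0.4]
grip_width: 0.0514
grasp_force: 0.0
clock: 1.9
eef_pos: [0.3893, -0.3462, 0.2272]
tool_rot: [0.994, 0.113, 0.0, 0.0]
ft_force: [-0.1, -0.7, -0.3]
grip_width: 0.0511
grasp_force: 0.0
clock: 2.65
eef_pos: [0.5239, -0.2785, 0.2272]
tool_rot: [1.0, 0.023, -0.0, 0.0]
ft_force: [0.3, -0.1, 0.3]
grip_width: 0.0511
grasp_force: 0.0
t 2.65 p [ 0.5239 -0.2785  0.2272] yaw 2.6 q [-0.49  0.43  0.27  1.42 -0.    2.61] w 0.0511 f 0.0 F [ 0.3 -0.1  0.3]
shift [ 0.772 -0.364  0.848] turn 0.0006
```

```bash
python3 -m creep '0.6 0.35 -0.17 0.3 0; 0.6 0.7 -0.33 0.6 0; 0.6 0.77 -0.364 0.85 0; 0.6 0.77 -0.364 0.85 0; 0.6 0.77 -0.364 0.85 0'; python3 go.py .637 -.2187 .025 2.5; python3 - <<'E'
from h import *
cv2.imwrite("pics/s1.png",cv2.resize(camera("scene")[120:300,50:300,::-1],None,fx=3,fy=3))
E
```

```text
clock: 3.28
eef_pos: [0.6373, -0.2192, 0.1007]
tool_rot: [1.0, 0.023, 0.0, 0.0]
ft_force: [0.5, -0.4, 1.2]
grip_width: 0.0511
grasp_force: 0.0
t 3.27 p [ 0.6373 -0.2192  0.1007] yaw 2.6 q [-0.33  0.66  0.32  1.23 -0.    2.77] w 0.0511 f 0.0 F [ 0.5 -0.4  1.2]
shift [-0.002 -0.004  0.504] turn 0.0005
```

View pics/s1.png

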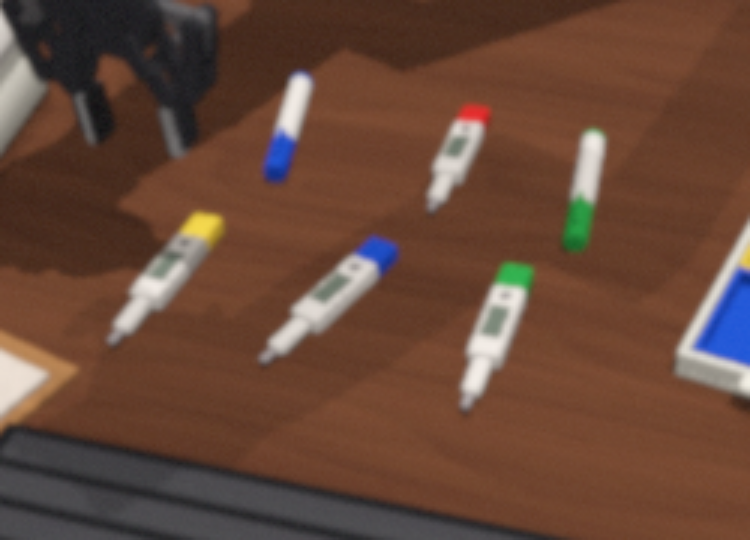

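The open jaws (crop about (135,140)) hang above the yellow thermometer (165,275) with nothing else near them. Descending.

```bash
python3 -m creep '0.6 0 0 0.2 0; 0.6 0 0 0.35 0; 0.6 0 0 0.45 0; 0.6 0 0 0.5 0; 0.6 0 0 0.5 0; 0 0 0 0.5 0; 0 0 0 0.5 0; 0 0 0 0.5 0; 0 0 0 0.5 0; 0 0 0 0.5 0'; python3 go.py
```

```text
clock: 4.58
eef_pos: [0.6377, -0.2182, 0.0247]
tool_rot: [1.0, 0.022, -0.0, 0.0]
ft_force: [-0.4, 0.1, -0.5]
grip_width: 0.0003
grasp_force: 0.0
t 4.58 p [ 0.6377 -0.2182  0.0247] yaw 2.6 q [-0.33  0.72  0.23  1.08 -0.    2.77] w 0.0003 f 0.0 F [-0.4  0.1 -0.5]
```

```bash
python3 - <<'E'
from h import *
a=cv2.resize(camera("scene")[130:280,50:250,::-1],None,fx=2,fy=2)
b=cv2.resize(camera("top")[90:240,290:490,::-1],None,fx=2,fy=2)
cv2.imwrite("pics/s2.png",np.hstack([a,b]))
E
```

```text
(no output)
```

View pics/s2.png

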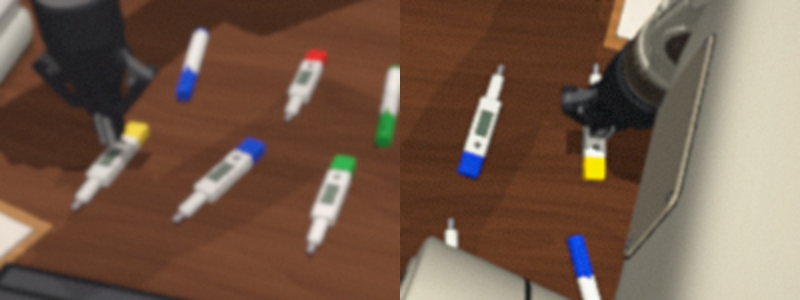

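```bash
python3 - <<'E'
from h import *
print("tip px",world("scene",[[105,200]]*3,.003)[0],world("scene",[[105,200]],.02)[0],world("scene",[[105,200]],.04)[0])
print(cam("scene")[3],cam("top")[3])
for t in["therm_yellow","therm_blue","therm_green","therm_red","marker_blue"]:
  for n in("scene","top"):
    for x in cut_out(t,n)[:1]:
        v,u=np.nonzero(x["pixels"]); w=world(n,np.c_[u,v],.01)[:,:2]; r=cv2.minAreaRect((w*1000).astype(np.float32))
        print(t,n,round(x["conf"],2),len(u),[np.round(q,1) for q in r], "px",u.mean(),v.mean())
def proj(n,P):
    K,k,e,M=cam(n); c=M.T@(np.array(P)-e); s=c[:2]/c[2]; s=s*(1+k*s@s); return K[:2,:2]@s+K[:2,2]
print(proj("scene",[.638,-.218,.003]),proj("scene",[.638,-.218,.025]))
E
```

```text
tip px [ 0.61264732 -0.24332167  0.003     ] [ 0.62979513 -0.22828795  0.02      ] [ 0.64996903 -0.21060123  0.04      ]
[[-0.29248697  0.59930018 -0.74517828]
 [ 0.95625986  0.17980049 -0.2307355 ]
 [-0.00429641 -0.7800712  -0.625676  ]] [[ 0.11127713 -0.97189615  0.20744947]
 [-0.99378722 -0.10838683  0.02528348]
 [-0.00208813 -0.20897411 -0.97791894]]
therm_yellow scene 0.56 421 [array([ 650.1, -217.3]), array([ 27.8, 128.6]), np.float64(88.3)] px 106.55819477434679 210.1187648456057
therm_yellow top 0.78 287 [array([ 650.9, -218.4]), array([125.5,  23.5]), np.float64(2.8)] px 386.35191637630663 165.14634146341464
therm_blue scene 0.69 522 [array([640.6, -99.1]), array([ 30. , 131.2]), np.float64(77.1)] px 161.12260536398466 217.53639846743295
therm_blue top 0.79 504 [array([ 641.3, -101.2]), array([ 22.6, 128.9]), np.float64(77.5)] px 330.2757936507937 153.8670634920635
therm_green scene 0.94 465 [array([638.6,  17. ]), array([134. ,  23.8]), np.float64(5.1)] px 215.26236559139784 227.86451612903227
therm_green top 0.8 538 [array([640.1,  17.5]), array([130.4,  23.7]), np.float64(5.6)] px 276.70631970260223 148.65799256505576
therm_red scene 0.82 307 [array([463.1, -79.8]), array([135.9,  25.1]), np.float64(6.1)] px 202.50488599348535 169.78827361563518
therm_red top 0.39 89 [array([515. , -75.8]), array([27.4, 16.6]), np.float64(4.6)] px 315.2808988764045 207.3370786516854
marker_blue scene 0.78 268 [array([ 463. , -224.1]), array([144.5,  20.5]), np.float64(19.6)] px 145.45149253731344 162.205223880597
marker_blue top 0.62 328 [array([ 487.5, -216.5]), array([82.8, 18.6]), np.float64(20.6)] px 381.9512195121951 226.77439024390245
[108.9386319  209.62098184] [106.64815984 201.46034882]
```

```bash
python3 - <<'E'
from h import *
a=cv2.resize(camera("scene")[170:250,70:150,::-1],None,fx=5,fy=5,interpolation=cv2.INTER_CUBIC)
b=cv2.resize(camera("top")[110:190,350:430,::-1],None,fx=5,fy=5,interpolation=cv2.INTER_CUBIC)
cv2.imwrite("pics/s3.png",np.hstack([a,b]))
E
```

```text
(no output)
```

View pics/s3.png

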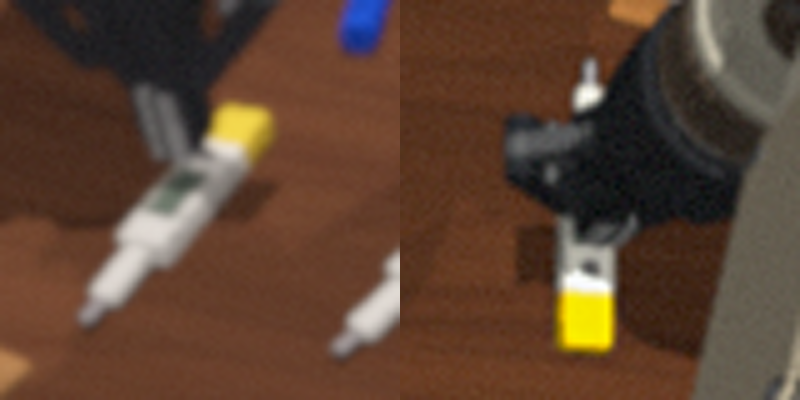

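The fingers, with tips at crop (170,160), shut above the thermometer without touching it. The tips are therefore higher than the nominal 22 mm offset suggests. I'll feel for the top surface in small steps with the jaws shut.

```bash
f(){ grep -E "force|eef"|tr '\n' ' ';echo; }
python3 -m creep '0 0 0 0.02 0; 0 0 0 0.02 0'|f; python3 -m creep '0 0 0 0.013 0; 0 0 0 0.013 0'|f;python3 -m creep '0 0 0 0.013 0; 0 0 0 0.013 0'|f
```

```text
eef_pos: [0.6374, -0.2181, 0.0212] ft_force: [0.3, -0.2, 0.5] grasp_force: 0.0 
eef_pos: [0.6375, -0.2182, 0.0195] ft_force: [-0.3, -0.0, 0.8] grasp_force: 0.0 
eef_pos: [0.6376, -0.2182, 0.0176] ft_force: [-0.1, 0.4, -0.3] grasp_force: 0.0
```

```bash
f(){ grep -E "force|eef"|tr '\n' ' ';echo; }
python3 -m creep '0 0 0 0.013 0; 0 0 0 0.013 0'|f; python3 -m creep '0 0 0 0.013 0; 0 0 0 0.013 0'|f;python3 - <<'E'
from h import *
a=cv2.resize(camera("scene")[170:250,70:150,::-1],None,fx=5,fy=5,interpolation=cv2.INTER_CUBIC)
b=cv2.resize(camera("top")[110:190,350:430,::-1],None,fx=5,fy=5,interpolation=cv2.INTER_CUBIC)
cv2.imwrite("pics/s4.png",np.hstack([a,b]))
E
```

```text
eef_pos: [0.6376, -0.2182, 0.0156] ft_force: [-0.8, 0.1, 0.4] grasp_force: 0.0 
eef_pos: [0.6375, -0.2182, 0.0136] ft_force: [-0.1, 0.1, -0.3] grasp_force: 0.0
```

View pics/s4.png

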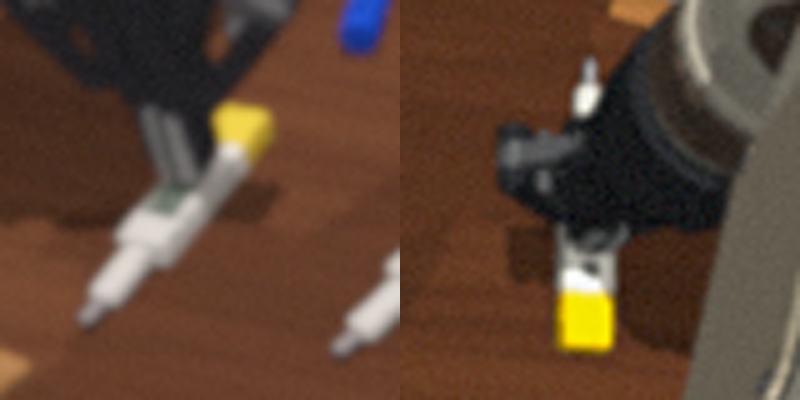

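The tips, at crop (178,185), are now close to the display surface but still show no contact force. Continuing to probe.

```bash
f(){ grep -E "force|eef"|tr '\n' ' ';echo; }
python3 -m creep '0 0 0 0.01 0; 0 0 0 0.01 0'|f; python3 -m creep '0 0 0 0.01 0; 0 0 0 0.01 0'|f; python3 -m creep '0 0 0 0.01 0; 0 0 0 0.01 0'|f
```

```text
eef_pos: [0.6376, -0.2182, 0.0122] ft_force: [0.4, -0.7, -0.7] grasp_force: 0.0 
eef_pos: [0.6376, -0.2182, 0.0107] ft_force: [0.2, 0.9, 0.7] grasp_force: 0.0 
eef_pos: [0.6379, -0.2183, 0.0101] ft_force: [-0.4, 0.9, 3.8] grasp_force: 1.8
```

Contact came at TCP z = 0.0105, so the shut tips are 3–4 mm *above* the reported TCP, not 22 mm below it. I'll regrasp about 12 mm deeper.

```bash
python3 -m creep '0 0 0 -0.12 0; 0.6 0 0 -0.12 0; 0.6 0 0 -0.12 0; 0.6 0 0 -0.12 0; 0.6 0 0 -0.12 0; 0.6 0 0 -0.06 0;0.6 0 0 0 0; 0.6 0 0 0.03 0; 0.6 0 0 0.055 0; 0.6 0 0 0.07 0; 0.6 0 0 0.07 0'; python3 -m creep '0.3 0 0 0 0; 0.3 0 0 0 0; 0 0 0 0 0; 0 0 0 0 0; 0 0 0 0 0'; python3 go.py
```

```text
clock: 8.75
eef_pos: [0.6377, -0.2182, -0.0012]
tool_rot: [1.0, 0.022, -0.0, -0.0]
ft_force: [0.9, -0.1, 0.5]
grip_width: 0.0507
grasp_force: 0.0
clock: 9.38
eef_pos: [0.6382, -0.2184, -0.0005]
tool_rot: [1.0, 0.022, 0.001, 0.0]
ft_force: [-0.1, 0.8, 4.5]
grip_width: 0.0201
grasp_force: 60.9
t 9.38 p [ 6.382e-01 -2.184e-01 -5.000e-04] yaw 2.6 q [-0.33  0.75  0.2   1.03 -0.    2.77] w 0.0201 f 60.9 F [-0.1  0.8  4.5]
```

```bash
python3 -m creep '0 0 0 -0.1 0; 0 0 0 -0.3 0; 0 0 0 -0.6 0; 0 0 0 -0.7 -0.05; 0 0 0 -0.7 -0.1; 0 0 0 -0.7 -0.15; 0 0 0 -0.7 -0.2; 0 0 0 -0.7 -0.25; 0 0 0 -0.7 -0.3; 0 0 0 -0.7 -0.35; 0 0 0 -0.7 -0.4; 0 0 0 -0.7 -0.445'; python3 go.py .5064 .2255 .05 83
python3 - <<'E'
from h import *
a=cv2.resize(camera("scene")[130:280,50:250,::-1],None,fx=3,fy=3)
cv2.imwrite("pics/s5.png",a)
E
```

```text
clock: 10.88
eef_pos: [0.6375, -0.2182, 0.1044]
tool_rot: [0.749, 0.662, -0.0, -0.0]
ft_force: [-0.2, -0.5, -0.1]
grip_width: 0.0204
grasp_force: 60.4
t 10.88 p [ 0.6375 -0.2182  0.1044] yaw 82.9 q [-0.33  0.66  0.33  1.24  0.    1.36] w 0.0204 f 60.4 F [-0.2 -0.5 -0.1]
shift [ 2.828 -1.231  0.363] turn -0.0003
```

View pics/s5.png

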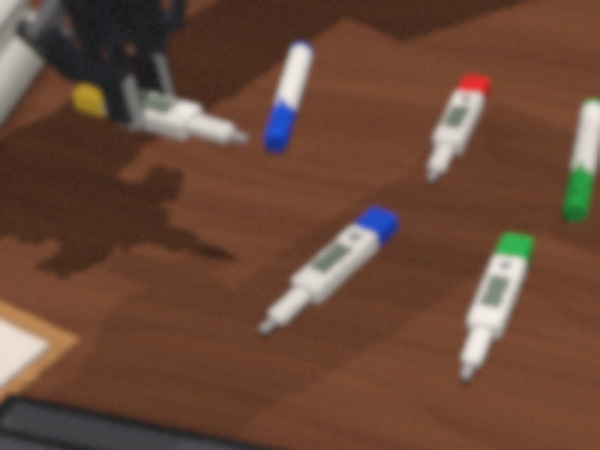

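The yellow thermometer is held level (crop 70–245, 85–140). Carrying it over to the tray.

```bash
python3 -m creep '0 0.33 -0.15 0 0; 0 0.66 -0.3 0 0; 0 1 -0.43 0 0'; python3 -m creep '0 0.33 -0.15 0 0; 0 0.66 -0.3 0 0; 0 1 -0.43 0 0'; python3 -m creep '0 0.3 -0.13 0 0; 0 0.6 -0.26 0 0; 0 0.83 -0.37 0 0; 0 0.83 -0.37 0 0; 0 0.83 -0.37 0.1 0; 0 0.83 -0.37 0.36 0; 0 0.83 -0.37 0.36 0'; python3 go.py .5064 .2255 .0095 83
python3 - <<'E'
from h import *
a=cv2.resize(camera("scene")[140:290,250:450,::-1],None,fx=3,fy=3)
cv2.imwrite("pics/s6.png",a)
E
```

```text
clock: 11.3
eef_pos: [0.5921, -0.06, 0.1043]
tool_rot: [0.752, 0.659, 0.0, -0.0]
ft_force: [0.2, -1.2, 0.5]
grip_width: 0.0206
grasp_force: 60.3
clock: 11.68
eef_pos: [0.5473, 0.0973, 0.1046]
tool_rot: [0.752, 0.66, 0.0, 0.0]
ft_force: [1.0, 0.6, 0.0]
grip_width: 0.0201
grasp_force: 60.3
clock: 12.55
eef_pos: [0.506, 0.2235, 0.0463]
tool_rot: [0.752, 0.659, -0.004, -0.001]
ft_force: [-1.6, 0.3, -0.4]
grip_width: 0.0203
grasp_force: 60.3
t 12.55 p [0.506  0.2235 0.0463] yaw 82.5 q [ 0.42  0.49 -0.13  0.96 -0.    2.12] w 0.0203 f 60.3 F [-1.6  0.3 -0.4]
shift [0.015 0.003 0.245] turn -0.0027
```

View pics/s6.png

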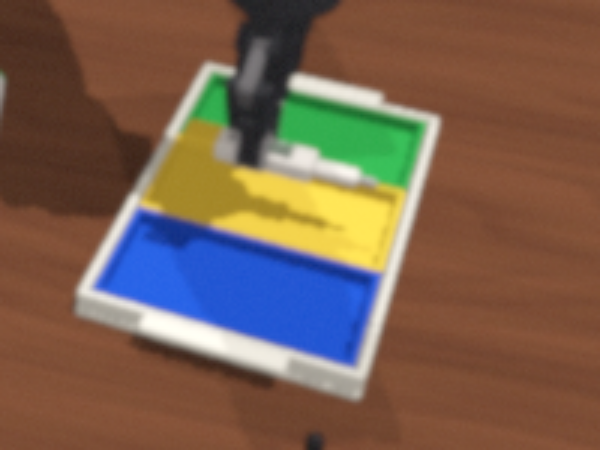

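The thermometer, at crop (215–375, 140–185), is above the yellow bay and parallel to it. Lowering and releasing.

```bash
python3 -m creep '0 0.015 0 0.1 0; 0 0.015 0 0.18 0; 0 0.015 0 0.22 0; 0 0.015 0 0.245 0; 0 0.015 0 0.245 0; 0 0.015 0 0.245 0'; python3 go.py .5064 .2255 .0095 83; python3 -m creep '0.4 0 0 0 0; 0.4 0 0 0 0; 0.4 0 0 0 0; 0.4 0 0 -0.1 0; 0.4 0 0 -0.3 0; 0.4 0 0 -0.6 0; 0.4 0 0 -0.6 0'; python3 go.py .625 -.0985 .1 166.6
```

```text
clock: 13.35
eef_pos: [0.5095, 0.2287, 0.0135]
tool_rot: [0.751, 0.66, 0.0, 0.0]
ft_force: [-0.3, 0.7, -0.5]
grip_width: 0.0206
grasp_force: 60.3
t 13.35 p [0.5095 0.2287 0.0135] yaw 82.7 q [ 0.42  0.53 -0.16  0.88 -0.    2.12] w 0.0206 f 60.3 F [-0.3  0.7 -0.5]
shift [-0.024 -0.018  0.027] turn -0.0019
clock: 14.22
eef_pos: [0.5126, 0.2301, 0.1085]
tool_rot: [0.751, 0.66, 0.005, 0.001]
ft_force: [-0.1, 0.9, 0.8]
grip_width: 0.0343
grasp_force: 0.0
t 14.22 p [0.5126 0.2301 0.1085] yaw 82.7 q [ 0.42  0.43 -0.04  1.09 -0.    2.12] w 0.0343 f 0.0 F [-0.1  0.9  0.8]
shift [-2.077  1.023  0.055] turn -0.4663
```

```bash
python3 -m creep '0.5 -0.33 0.17 0 0; 0.5 -0.66 0.33 0 0; 0.5 -1 0.5 0 0'; python3 -m creep '0.6 -0.33 0.17 0 0; 0.6 -0.66 0.33 0 0; 0.6 -1 0.5 0 0; 0.6 -1 0.5 0 -0.05; 0.6 -1 0.5 0 -0.1; 0.6 -1 0.5 0 -0.15; 0.6 -1 0.5 0 -0.2; 0.6 -1 0.5 0 -0.25; 0.6 -1 0.5 0 -0.3; 0.6 -1 0.5 0 -0.35; 0.6 -1 0.5 0 -0.41; 0.6 -1 0.5 0 -0.464' >/dev/null; python3 - <<'E'
from h import *
a=cv2.resize(camera("top")[110:290,90:330,::-1],None,fx=3,fy=3)
cv2.imwrite("pics/s7.png",a)
for n in("top","scene"):
  if n=="scene": camera(n)
  for t in["therm_yellow","bay_yellow","bay_blue","bay_green"]:
    z=.02 if t[0]=='t' else .019
    for x in cut_out(t,n)[:1]:
        v,u=np.nonzero(x["pixels"]); w=world(n,np.c_[u,v],z)[:,:2]; r=cv2.minAreaRect((w*1000).astype(np.float32))
        print(t,n,round(x["conf"],2),len(u),[np.round(q,1) for q in r])
E
python3 go.py .6265 -.098 .05 166.8
```

```text
clock: 14.6
eef_pos: [0.5645, 0.069, 0.1031]
tool_rot: [0.751, 0.661, -0.0, -0.0]
ft_force: [0.8, 0.9, 0.3]
grip_width: 0.0428
grasp_force: 0.0
therm_yellow top 0.94 559 [array([511.3, 238.5]), array([119.6,  25.7]), np.float64(80.8)]
bay_yellow top 0.71 2830 [array([507.5, 239. ]), array([167.2,  90.3]), np.float64(83.5)]
bay_blue top 0.96 3008 [array([594.5, 229. ]), array([163.3,  88.6]), np.float64(82.9)]
bay_green top 0.56 3379 [array([420.5, 249. ]), array([164.2,  87.7]), np.float64(83.2)]
therm_yellow scene 0.72 534 [array([514.3, 243.7]), array([124. ,  34.5]), np.float64(82.0)]
bay_yellow scene 0.92 1681 [array([507.6, 240.4]), array([163.4,  90.1]), np.float64(82.9)]
bay_blue scene 0.98 2820 [array([594.5, 231. ]), array([163.3,  91.5]), np.float64(82.5)]
bay_green scene 0.89 1836 [array([418.7, 252.4]), array([165.5,  90.4]), np.float64(82.7)]
t 16.60 p [ 0.6197 -0.0881  0.1031] yaw 166.1 q [-0.14  0.56  0.16  1.17  0.    0.1 ] w 0.0513 f 0.0 F [ 0.4  0.1 -0.9]
shift [-0.06  -0.053  0.354] turn -0.0036
```

View pics/s7.png

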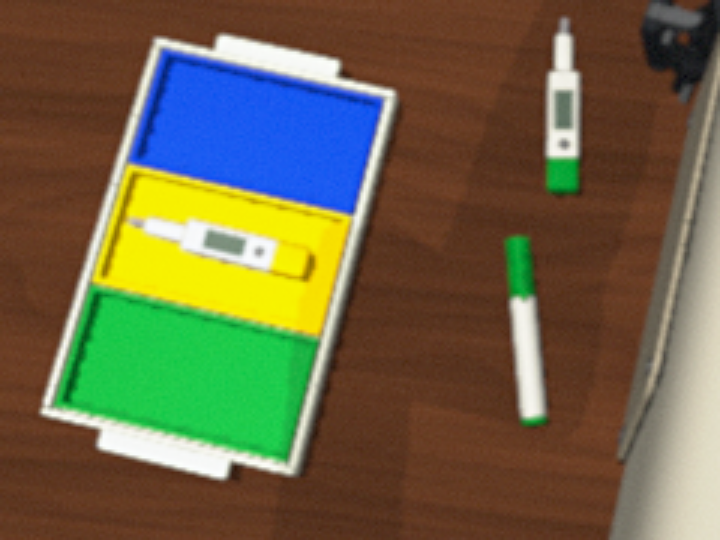

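Yellow lies flat in its bay (tip at crop 127, cap end at 313), about 4 mm off centre along. That is within the limits, so blue is next.

```bash
python3 -m creep '0.6 -0.06 -0.053 0.2 -0.0036; 0.6 -0.06 -0.053 0.4 -0.0036; 0.6 -0.06 -0.053 0.4 -0.0036; 0.6 -0.06 -0.053 0.4 -0.0036' >/dev/null;  python3 go.py .6265 -.098 -.0005 166.8
```

```text
t 17.10 p [ 0.6271 -0.0981  0.0441] yaw 166.8 q [-0.16  0.63  0.11  1.05 -0.    0.07] w 0.0519 f 0.0 F [ 0.7  0.3 -0. ]
shift [ 0.004 -0.001  0.298] turn 0.0001
```

```bash
python3 -m creep '0.6 0 0 0.15 0; 0.6 0 0 0.24 0; 0.6 0 0 0.285 0; 0.6 0 0 0.298 0; 0.6 0 0 0.298 0; 0.3 0 0 0.298 0; 0.3 0 0 0.298 0; 0 0 0 0.298 0; 0 0 0 0.298 0; 0 0 0 0.298 0; 0 0 0 0.298 0';  python3 -m creep '0 0 0 -0.1 0; 0 0 0 -0.4 0; 0 0 0 -0.7 0; 0 0 0 -0.7 0.05; 0 0 0 -0.7 0.1; 0 0 0 -0.7 0.15; 0 0 0 -0.7 0.2; 0 0 0 -0.7 0.25; 0 0 0 -0.7 0.3; 0 0 0 -0.7 0.36; 0 0 0 -0.7 0.41; 0 0 0 -0.7 0.465'; python3 go.py .596 .2425 .045 83
```

```text
clock: 18.48
eef_pos: [0.6271, -0.0981, -0.0009]
tool_rot: [0.115, 0.993, -0.0, 0.001]
ft_force: [0.2, -0.1, 5.3]
grip_width: 0.02
grasp_force: 61.0
clock: 19.98
eef_pos: [0.6262, -0.098, 0.1036]
tool_rot: [0.75, 0.661, -0.0, -0.0]
ft_force: [0.2, -0.5, -0.7]
grip_width: 0.02
grasp_force: 60.4
t 19.98 p [ 0.6262 -0.098   0.1036] yaw 82.8 q [-0.16  0.58  0.19  1.18 -0.    1.54] w 0.0200 f 60.4 F [ 0.2 -0.5 -0.7]
shift [ 2.227 -0.484  0.391] turn -0.0011
```

```bash
python3 -m creep '0 0.33 -0.07 0 0; 0 0.66 -0.14 0 0; 0 1 -0.21 0 0'>/dev/null; python3 -m creep '0 0.33 -0.07 0 0; 0 0.66 -0.14 0 0; 0 1 -0.21 0 0; 0 1 -0.21 0 0; 0 1 -0.21 0 0; 0 1 -0.21 0 0'; python3 go.py .596 .2425 .045 83
```

```text
clock: 21.1
eef_pos: [0.6, 0.2059, 0.1035]
tool_rot: [0.749, 0.663, -0.0, 0.0]
ft_force: [0.5, 0.1, -0.7]
grip_width: 0.0202
grasp_force: 60.4
t 21.10 p [0.6    0.2059 0.1035] yaw 83.0 q [ 0.33  0.58  0.19  1.18 -0.    2.02] w 0.0202 f 60.4 F [ 0.5  0.1 -0.7]
shift [ 0.239 -0.056  0.39 ] turn 0.0001
```

```bash
python3 -m creep '0 0.24 -0.056 0 0; 0 0.24 -0.056 0.1 0; 0 0.24 -0.056 0.35 0; 0 0.24 -0.056 0.48 0; 0 0.24 -0.056 0.56 0; 0 0.24 -0.056 0.6 0; 0 0.24 -0.056 0.62 0; 0 0.24 -0.056 0.62 0; 0 0.24 -0.056 0.62 0';python3 -m creep '0.4 0 0 0 0; 0.4 0 0 0 0; 0.4 0 0 0 0; 0.4 0 0 -0.1 0; 0.4 0 0 -0.3 0; 0.4 0 0 -0.6 0; 0.4 0 0 -0.6 0;0.4 0 0 -0.6 0' ; python3 go.py .6265 .0155 .1 6
```

```text
clock: 22.22
eef_pos: [0.5964, 0.2444, 0.0113]
tool_rot: [0.748, 0.664, 0.001, 0.0]
ft_force: [0.8, 0.6, -0.8]
grip_width: 0.0199
grasp_force: 60.4
clock: 23.22
eef_pos: [0.596, 0.2442, 0.1013]
tool_rot: [0.748, 0.663, 0.001, 0.0]
ft_force: [-0.9, 0.1, -0.2]
grip_width: 0.0344
grasp_force: 0.0
t 23.23 p [0.596  0.2442 0.1013] yaw 83.1 q [0.39 0.6  0.22 1.19 0.   2.08] w 0.0344 f 0.0 F [-0.9  0.1 -0.2]
shift [-1.489  0.384  0.008] turn 0.4285
```

```bash
python3 -m creep '0.5 -0.33 0.09 0 0; 0.5 -0.66 0.18 0 0; 0.5 -1 0.26 0 0'>/dev/null; python3 -m creep '0.6 -0.33 0.09 0 0; 0.6 -0.49 0.124 0 0;  0.6 -0.49 0.124 0 0.05; 0.6 -0.49 0.124 0 0.1; 0.6 -0.49 0.124 0 0.15;0.6 -0.49 0.124 0 0.2;0.6 -0.49 0.124 0 0.25;0.6 -0.49 0.124 0 0.3; 0.6 -0.49 0.124 0 0.35;0.6 -0.49 0.124 0 0.4;0.6 -0.49 0.124 0 0.43; 0.6 -0.49 0.124 0 0.43' >/dev/null; python3 go.py .6256 .0155 .045 6
```

```text
t 25.10 p [0.6252 0.0153 0.099 ] yaw 5.8 q [0.02 0.57 0.16 1.16 0.   3.06] w 0.0511 f 0.0 F [-0.6  0.2  0.3]
shift [ 0.004 -0.001  0.36 ] turn -0.0011
```

Descending to TCP z = −0.0005 (0.663 units), gripping and lifting.

```bash
python3 -m creep '0.6 0 0 0.2 0; 0.6 0 0 0.4 0; 0.6 0 0 0.55 0; 0.6 0 0 0.63 0; 0.6 0 0 0.663 0; 0.6 0 0 0.663 0; 0.3 0 0 0.663 0; 0.3 0 0 0.663 0; 0 0 0 0.663 0; 0 0 0 0.663 0; 0 0 0 0.663 0; 0 0 0 0.663 0';  python3 -m creep '0 0 0 -0.1 0; 0 0 0 -0.4 0; 0 0 0 -0.7 0; 0 0 0 -0.7 -0.05; 0 0 0 -0.7 -0.1; 0 0 0 -0.7 -0.15; 0 0 0 -0.7 -0.2; 0 0 0 -0.7 -0.25; 0 0 0 -0.7 -0.3; 0 0 0 -0.7 -0.35; 0 0 0 -0.7 -0.4; 0 0 0 -0.7 -0.428'; python3 go.py .4185 .2365 .0105 83
```

```text
clock: 26.6
eef_pos: [0.627, 0.0154, 0.0021]
tool_rot: [0.999, 0.05, 0.001, 0.0]
ft_force: [-1.1, 0.6, 5.9]
grip_width: 0.0202
grasp_force: 60.8
clock: 28.1
eef_pos: [0.6262, 0.0153, 0.1065]
tool_rot: [0.749, 0.662, -0.0, -0.0]
ft_force: [0.7, -0.7, -0.5]
grip_width: 0.0198
grasp_force: 60.2
t 28.10 p [0.6262 0.0153 0.1065] yaw 83.0 q [ 0.02  0.56  0.17  1.18 -0.    1.72] w 0.0198 f 60.2 F [ 0.7 -0.7 -0.5]
shift [ 1.294 -1.555  0.64 ] turn -0.0002
```

```bash
python3 -m creep '0 0.22 -0.26 0 0; 0 0.44 -0.52 0 0; 0 0.65 -0.78 0 0; 0 0.65 -0.78 0 0'>/dev/null; python3 -m creep '0 0.22 -0.26 0 0; 0 0.44 -0.52 0 0; 0 0.645 -0.775 0 0; 0 0.645 -0.775 0 0; 0 0.645 -0.775 0 0; 0 0.645 -0.775 0 0; 0 0.645 -0.775 0.2 0; 0 0.645 -0.775 0.35 0; 0 0.645 -0.775 0.35 0; 0 0.645 -0.775 0.35 0'; python3 go.py .4185 .2365 .012 83
```

```text
clock: 29.85
eef_pos: [0.4204, 0.2371, 0.0541]
tool_rot: [0.751, 0.661, 0.0, 0.0]
ft_force: [0.9, 0.1, 0.1]
grip_width: 0.0199
grasp_force: 60.2
t 29.85 p [0.4204 0.2371 0.0541] yaw 82.7 q [ 0.51  0.36 -0.32  0.89 -0.    2.21] w 0.0199 f 60.2 F [0.9 0.1 0.1]
shift [-0.006 -0.012  0.281] turn -0.0017
```

```bash
python3 -m creep '0 0 -0.01 0.15 0; 0 0 -0.01 0.22 0; 0 0 -0.01 0.26 0; 0 0 -0.01 0.28 0; 0 0 -0.01 0.28 0; 0 0 -0.01 0.28 0';python3 -m creep '0.4 0 0 0 0; 0.4 0 0 0 0; 0.4 0 0 0 0; 0.4 0 0 -0.1 0; 0.4 0 0 -0.3 0; 0.4 0 0 -0.6 0; 0.4 0 0 -0.8 0' ; python3 -m creep '0.4 -0.33 -0.05 0 0; 0.4 -0.66 -0.1 0 0; 0.4 -1 -0.2 0 0; 0.4 -1 -0.2 0 0'>/dev/null;python3 -m creep '0.4 -0.33 0.05 0 0; 0.4 -0.66 0.1 0 0; 0.4 -1 0.2 0 0; 0.4 -1 0.2 0 0; 0.4 -1 0.2 0 0'; python3 - <<'E'
from h import *
a=camera("top")[100:290,90:270,::-1];b=camera("scene")[145:285,120:410,::-1]
cv2.imwrite("pics/s8.png",cv2.resize(a,None,fx=3,fy=3));cv2.imwrite("pics/s9.png",cv2.resize(b,None,fx=2.7,fy=2.7))
for n in("top","scene"):
  for t in["therm_yellow","therm_blue","therm_green","therm_red","marker_blue","marker_green"]:
    z=.02 if t[6] in'ybg' and t[0]=='t' else .012
    for x in cut_out(t,n)[:1]:
        v,u=np.nonzero(x["pixels"]); w=world(n,np.c_[u,v],z)[:,:2]; r=cv2.minAreaRect((w*1000).astype(np.float32))
        print(t,n,round(x["conf"],2),len(u),[np.round(q,1) for q in r])
E
```

```text
clock: 30.6
eef_pos: [0.4182, 0.2378, 0.0119]
tool_rot: [0.75, 0.661, 0.0, 0.0]
ft_force: [1.3, -0.5, -0.2]
grip_width: 0.0202
grasp_force: 60.2
clock: 31.48
eef_pos: [0.4187, 0.2381, 0.1347]
tool_rot: [0.75, 0.661, 0.002, 0.0]
ft_force: [1.1, 1.3, 0.7]
grip_width: 0.034
grasp_force: 0.0
clock: 32.6
eef_pos: [0.3805, -0.0597, 0.132]
tool_rot: [0.75, 0.661, 0.0, 0.0]
ft_force: [0.7, 0.2, 0.7]
grip_width: 0.0344
grasp_force: 0.0
therm_yellow top 0.96 543 [array([511.9, 242.8]), array([128.6,  23.1]), np.float64(81.8)]
therm_blue top 0.73 517 [array([594.7, 229.6]), array([127.5,  24. ]), np.float64(84.7)]
therm_green top 0.6 518 [array([419.5, 244.4]), array([118.5,  21.9]), np.float64(82.5)]
therm_red top 0.59 68 [array([513.3, -73.6]), array([25.4, 12.5]), np.float64(4.7)]
marker_green top 0.95 502 [array([475.8,  26.1]), array([129.9,  17. ]), np.float64(11.5)]
therm_yellow scene 0.84 583 [array([512.2, 244.3]), array([126.7,  37.4]), np.float64(84.7)]
therm_blue scene 0.64 758 [array([597.4, 231.9]), array([126.3,  36.4]), np.float64(85.3)]
therm_green scene 0.73 473 [array([424. , 248.3]), array([121. ,  38.3]), np.float64(83.3)]
therm_red scene 0.66 305 [array([464.1, -77.8]), array([131.6,  27. ]), np.float64(6.1)]
marker_blue scene 0.66 241 [array([ 465.4, -222. ]), array([143.7,  18.1]), np.float64(18.8)]
marker_green scene 0.82 332 [array([476.7,  26.4]), array([147.5,  20. ]), np.float64(12.6)]
```

View pics/s8.png

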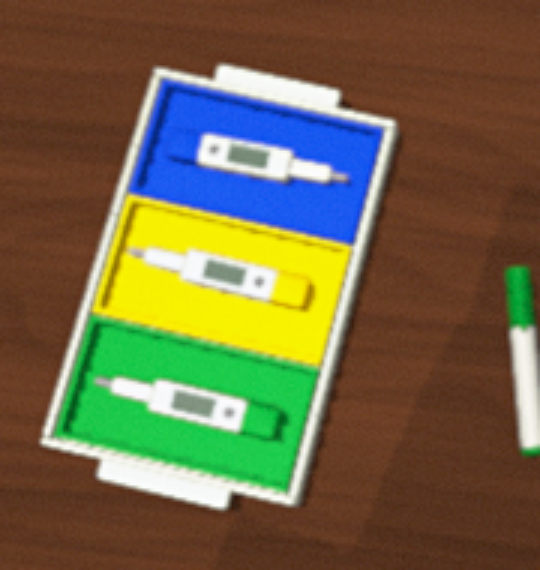

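View pics/s9.png

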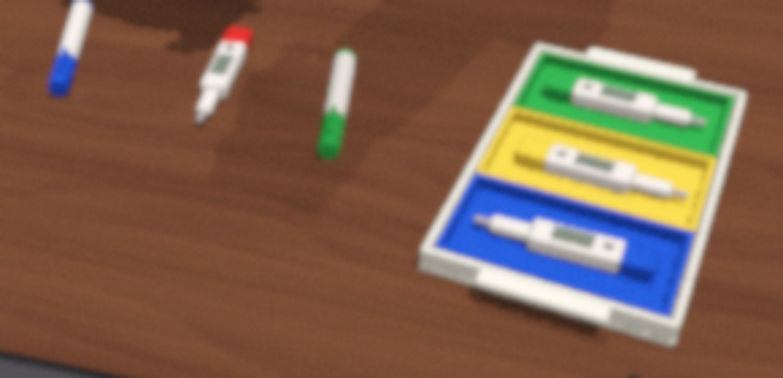

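The top and scene views show all three thermometers flat with display up, within about 5 mm of the bay centres. The red thermometer and both markers have not moved.

```bash
python3 -c "
from workcell import ticket; print(ticket.job_done())"
```

```text
the job is handed in; nothing more can be done
None
```

The job is handed in: the blue, green and yellow thermometers lie flat, display up, in the bays of their own colour, all within about 5 mm of centre, and the red thermometer and both markers were left where they were; the hand-in returned no verdict.

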